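# Walk a stuck mould insert through with mallet taps

### The arm

A 6-joint arm with a two-finger parallel gripper is mounted at the origin on the work surface. World frame = base frame: x ahead of the robot, y to its left, z up, the work surface at z = 0. Lengths are in m, angles in rad, forces in N, time in s.
With the tool pointing down it reaches from about 0.375 to 0.9 m from the base axis. Payload 3.1 kg.
Tool frame: the origin (TCP) lies at the very end of the fingers, on their centre line; the grasp point (between the pads) lies 19 mm behind it; y points along the fingers, x is the direction in which the jaws open and shut, and the axes are right-handed (so a half turn about y gives the same grasp; the last joint's range is limited). The gripper opens to 87 mm and grips with 3 to 60 N. Pads are 19 mm wide; open, the fingers measure 117 mm over their backs; the gripper's body (75 mm by 190 mm) begins 51 mm behind the grasp point.
Start: joints at [-1.331, 0.527, 1.433, -0, 1.181, -0.178], TCP at [0.254, -0.571, 0.223] pointing down, gripper open.
Joint ranges: [-3.08, 3.08], [-0.75, 2.2], [0.22, 2.44], [-1.43, 4.57], [0, 2.65], [-2.85, 2.85]. Speed limits (rad/s): [2.79, 2.79, 3.14, 3.14, 3.14, 3.14].

### API

Orientations are given as a unit quaternion [w, x, y, z].
In Python, from station import get_state, snapshot, calibration, hand_in, find_in, masks_of, spot_point gives the robot as it stands.
- The arm moves only by the tool drive_tool, never from a script. Its argument "deltas" is text: rows parted by semicolons, each of 7 numbers parted by spaces: the shift along the tool's x, y, z in m, then the turn, a rotation vector about the tool's x, y, z in rad, then the opening, from 0 (shut) to 1 (fully open). A call has 1 to 20 rows; each row is the pose to reach, as a shift and turn from the pose measured when the call began, along the tool's axes at that moment; what a row does not reach only later rows make up. A row lasts 1/10 s, in which the tool goes at most 50 mm and 8.59 degrees, less where a joint would pass 70% of its speed; a pose out of reach is approached as far as the arm can. A call with a gripper value outside its range is refused whole. The fingers move at their own pace and stop on an object; "grip_force" is the grip in N (left out, the last holds). Time passes only in rows, so rows that repeat a pose let the fingers close. It gives the time, the measured TCP pose, the force and the opening at its end, in the units of the state.
- get_state(): the state, without advancing time (a new reading comes with each control period).
- snapshot(name): name is "scene" or "top"; returns (picture, depth): 400x640x3 uint8, red, green, blue; 400x640 float32, m along the optical axis (not along the pixel's ray), 0 where there is no reading.
- calibration(name): a dict with "vertical_fov" (degrees; the focal length in pixels is half the picture's height over the tangent of half this angle, whatever the lens; pixels are square), "cx", "cy" (the principal point, pixels), "cam_to_world" (4x4, takes a point from camera to world coordinates). Camera axes: x right, y down, z forward; pixel columns grow to the right and rows downward; lengths in m; the calibration is good to about 2 mm. A picture is of the moment at which its call begins. calibration takes no time and is no camera call.
- hand_in(): hands the job in, once; it reports no verdict.
Trained networks look in the newest picture that a camera, given by its name, has taken for a name from the list of things; names that differ only in an ending like _2 or _b are one class to them, and where a whole thing is asked for, a point or a joint stands for the part that bears it (a point fixed in the world has none). Each returns a list of dicts, best first, with "confidence" (0 to 1); they miss things now and then, are a little off and sometimes report something else, mostly with a low value. They report only what shows in the picture. A call takes as long as a camera call. They do not tell look-alikes from the thing itself.
- find_in(query, camera): "at" ([row, column] in pixels, amid what is visible of it).
- masks_of(query, camera): "mask" (400x640 bool, what is visible of it) and "at" ([row, column] in pixels, amid what is visible of it).
- spot_point(query, camera): "at" ([row, column] in pixels: a listed point, or the origin of a listed thing).
The state is a dict: "t": time; "joint_pos": joint angles; "joint_vel": joint speeds; "joint_torque": joint torques, N m; "tool_pos": TCP position; "orientation": TCP orientation; "wrist_force": force on the tool from outside, world axes, zero at the start; "ft_torque": the same for the moment, N m; "grip_width": opening from 0.0 (shut) to 1.0 (fully open).
Only numpy, scipy, OpenCV 4.12 (cv2) and the standard library are available. Lean on these libraries where they do the work, as an engineer would, in place of code of your own. Each camera call takes 0.05 s, during which the arm holds its last target. There are 200 camera calls.

### The job

The insert in the steel glass mould is stuck. Take the wooden mallet from its rest board and, with light taps on the two round bosses at the ends of the insert's crossbar, changing sides whenever it cocks and jams, walk it through until the crossbar lies close against the mould on both sides; only the mallet may touch the insert, and never force it. Then stand the mallet upright back on its board, and leave everything else where it is.

Things in the scene. Friction and masses are not known exactly. Their poses are not given: they have to be found in the camera images.
- mold: Dark steel mould block bolted to the bench, 100 (x) x 140 (y) x 50 mm high; origin at the centre of its underside. Its x axis points along a 72 mm wide slot, open at the top, in which the insert slides; +x, away from the robot, is the way the insert is to go, +y is the mould's left. Its near face is at x = -50 mm. A flat bench plate 4 mm high shows around its foot.
- insert: The stuck steel insert, a T: a flat tongue 64 mm wide in the slot and, on the robot's side of the mould, a crossbar 162 mm long (along y), 16 mm thick, 17 to 43 mm above the bench, with an upright cylinder (boss), 24 mm in diameter, 13 to 47 mm above the bench, at each end. Origin on the bench, at the left friction grip: 28 mm left of the tongue's middle line and 20 mm past the bosses' struck faces. Axes as the mould's.
- boss_left (a point): Middle of the robot-side face of the insert's left boss, the face to tap; 30 mm above the bench, 66 mm left (+y) of the middle line. At mould x = -95 to -85 mm at the start; home at -74 mm, where the crossbar meets the mould's near face (a hard stop). More than 24 N on the insert, on a jammed side, in its middle or against the stop, counts as forcing it.
- boss_right (a point): The same point on the right (-y) boss, home at -74 mm too. How the insert moves: dry friction grips the tongue's root 28 mm left and right of the middle line, 14 N each. About 9 to 12 N in +x on one boss swings that side forward about the other grip (the other boss goes back a little) and it stays there. At 0.08 rad of cock (one boss 10.5 mm ahead) it jams. It starts slightly cocked either way.
- mallet_grip (a point): Middle of the handle of the loose wooden mallet, 78 mm above the underside of the mallet. The mallet (0.22 kg) stands upright on its head, handle up: head 80 (x, the striking direction; both ends are striking faces, 40 mm from the handle's axis) x 44 (y) x 40 mm high, and a square handle 26 x 26 mm in the middle, from 40 to 112 mm above the underside. z points up the handle.
- board: Wooden rest board for the mallet, 140 x 140 x 12 mm, fixed to the bench; origin at the centre of its underside. It is left or right of the mould; the mallet starts on it.
- crate: Bystander: open grey plastic crate, 150 x 120 x 55 mm, fixed, on the other side of the mould; origin at the centre of its underside.
- vase: Bystander: green glass vase, 72 mm wide, 110 mm tall; origin at the centre of its underside.
- tumbler: Bystander: amber glass cup, 68 mm wide, 80 mm tall; origin at the centre of its underside.
- cupmold: Bystander: round open steel cup mould, 80 mm wide, 60 mm tall; origin at the centre of its underside.
- paddle: Bystander: flat wooden paddle, 240 x 70 x 12 mm, lying along its x; origin at the middle of its underside.
- plug: Bystander: small stepped brass plug, 44 mm wide, 45 mm tall; origin at the centre of its underside.
Not all that is in view belongs to the job. Of the things like the board, leave any that is green or pink; of the rest the larger one is meant.

How it is judged:
By the outcome, as a careful person would: the job done as asked, in the order asked, and still so for the second after the job is handed in, with the robot touching nothing.
It also fails if it takes over 70 s, if anything falls off the work surface, if the arm or the gripper's body presses on something with over 40 N, if the wrist force passes 120 N, or if a joint passes its speed limit or range.

## Working session

There is one attempt and no reset: what is moved stays moved. The work goes in short steps, Python scripts to look and compute and a tool call to move; the robot and the scene stay as the last step left them, time stands still between calls to the robot, and variables do not carry over. Pictures are saved under pics/ and viewed, about 8 in all and at most 12, crops included, and the job is handed in when it is done.

Besides the shell and the picture viewer there is one more tool, called after "Request:" as a command line: name --argument value ..., lists and objects as JSON in quotes. drive_tool: Moves the arm, as the interface text tells. Its arguments: {"type":"object","properties":{"deltas":{"type":"string"},"grip_force":{"type":"number"}},"required":["deltas"]}

```bash
mkdir -p pics
cat > h.py <<'E'
import numpy as np, cv2
from station import *
from scipy.spatial.transform import Rotation as R
def cam(n):
    c=calibration(n); f=200/np.tan(np.radians(c["vertical_fov"])/2); return f,c["cx"],c["cy"],np.array(c["cam_to_world"])
def cloud(n,d):
    f,cx,cy,T=cam(n); v,u=np.mgrid[:400,:640]
    P=np.stack([(u-cx)*d/f,(v-cy)*d/f,d],-1)@T[:3,:3].T+T[:3,3]; P[d==0]=np.nan; return P
def ray(n,at,z):
    f,cx,cy,T=cam(n); r=T[:3,:3]@np.array([(at[1]-cx)/f,(at[0]-cy)/f,1]); return T[:3,3]+r*(z-T[2,3])/r[2]
def save(n,img): cv2.imwrite("pics/"+n,cv2.cvtColor(img,cv2.COLOR_RGB2BGR))
E
python3 - <<'E'
from h import *
s=get_state(); print(s)
for n in("top","scene"):
    p,d=snapshot(n); save(n+"0.png",p); P=cloud(n,d); np.save(n+"0.npy",P)
    print(n,cam(n))
    for q,z in dict(mold=0,insert=0,boss_left=.03,boss_right=.03,mallet_grip=.09,board=0).items():
        for r in spot_point(q,n)[:3]: print(q,np.round(r["at"]),round(r["confidence"],2),ray(n,r["at"],z).round(4))
E
```

```text
{'t': 0.0, 'joint_pos': array([-1.33149793e+00,  5.28496080e-01,  1.43389144e+00, -1.22109382e-05,
        1.18137608e+00, -1.78514721e-01]), 'joint_vel': array([-1.23426732e-03,  3.88606396e-05, -9.87149979e-04, -2.14930986e-04,
        1.16279438e-03,  6.08516923e-04]), 'joint_torque': array([-1.89152120e-04, -4.40044320e+01, -1.76590133e+01,  6.33050082e-02,
        5.81241434e-02, -1.53144997e-04]), 'tool_pos': array([ 0.25344263, -0.57051511,  0.2215567 ]), 'orientation': array([ 0.59334794, -0.59230178,  0.38599406, -0.38487064]), 'wrist_force': array([-0.5909772 ,  0.40071019, -0.21788085]), 'ft_torque': array([ 0.02357461,  0.00434249, -0.00060097]), 'grip_width': 1.0013939773831302}
top (np.float64(439.00297686121064), 326.25260152296886, 196.2494637693575, array([[-9.72915052e-02, -9.69754954e-01,  2.23851943e-01,
         2.97603677e-01],
       [-9.95255480e-01,  9.50121219e-02, -2.09577264e-02,
        -3.87265966e-02],
       [-9.44789037e-04, -2.24828881e-01, -9.74397805e-01,
         1.24931151e+00],
       [ 0.00000000e+00,  0.00000000e+00,  0.00000000e+00,
         
[... 526 characters left out ...]
98481590811338, array([[ 0.79330456,  0.45238562, -0.40744953,  1.0340314 ],
       [ 0.60875922, -0.59923541,  0.51993186, -0.6919477 ],
       [-0.00894849, -0.66050298, -0.7507701 ,  1.01597451],
       [ 0.        ,  0.        ,  0.        ,  1.        ]]))
mold [227. 376.] 0.9 [0.6598 0.0513 0.    ]
insert [284. 403.] 0.6 [ 0.8044 -0.0566  0.    ]
insert [210. 355.] 0.59 [0.5852 0.0674 0.    ]
boss_left [189. 353.] 0.65 [0.554  0.1022 0.03  ]
boss_right [222. 335.] 0.68 [ 0.5808 -0.0205  0.03  ]
mallet_grip [269. 232.] 0.95 [ 0.5055 -0.304   0.09  ]
board [298. 332.] 0.91 [ 0.6937 -0.1865  0.    ]
board [284. 239.] 0.8 [ 0.496 -0.287  0.   ]
board [139. 306.] 0.72 [0.3076 0.2127 0.    ]
```

View pics/top0.png

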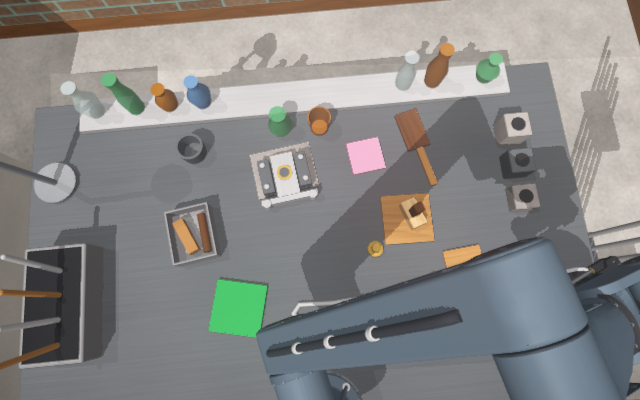

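View pics/scene0.png

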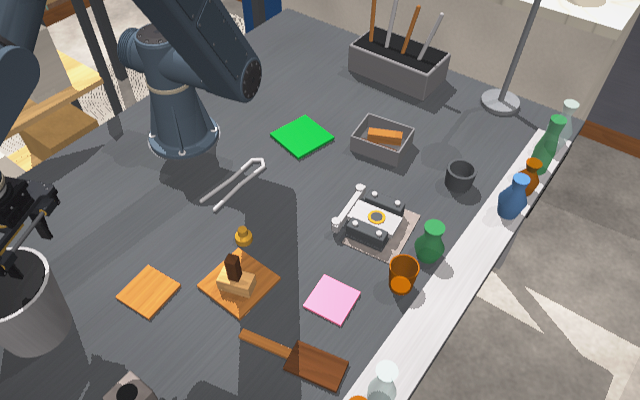

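Top view: the mallet stands on the larger orange wooden board (board 218,407, mallet 212,414). Possible confusions: the small wood board (262,465), green (307,240) and pink (155,366). The mould is at (176,286), its crossbar on the robot side from (205,267) to (193,315). The crate is to the left, the plug (249,376) is near the board, and the paddle is at (150,415).

Run:
```python
from h import *
Pt=np.load("top0.npy");Ps=np.load("scene0.npy")
def rect(name,c,r,z0,z1,pts=None):
    out=[]
    for n,P in(("top",Pt),("scene",Ps)):
        m=(np.hypot(P[...,0]-c[0],P[...,1]-c[1])<r)&(P[...,2]>z0)&(P[...,2]<z1)
        q=P[m]
        if len(q)<8: print(name,n,len(q));continue
        b=cv2.minAreaRect((q[:,:2]*1000).astype(np.float32))
        print(name,n,len(q),"c",np.round(b[0],1),"size",np.round(b[1],1),"ang",round(b[2],1),"zmed",np.median(q[:,2]).round(4))
rect("board",(.5,-.285),.11,.006,.018)
rect("head",(.5,-.295),.07,.04,.06)
rect("handle",(.5,-.295),.06,.112,.135)
rect("handle",(.5,-.295),.06,.07,.135)
rect("board2",(.357,-.436),.1,.006,.018)
rect("mould",(.655,.05),.1,.044,.062)
rect("plate",(.655,.05),.13,.002,.008)
im=cv2.imread("pics/top0.png");im2=cv2.imread("pics/scene0.png")
a=cv2.resize(im[135:255,240:450],None,fx=3.5,fy=3.5,interpolation=cv2.INTER_CUBIC)
b=cv2.resize(im2[170:300,200:430],None,fx=3.2,fy=3.2,interpolation=cv2.INTER_CUBIC)
b=b[:,:a.shape[1]]; a=a[:300]
cv2.imwrite("pics/c1.png",np.vstack([a[:,:735],b[:300+0,:735]]))
```

```text
board top 1787 c [ 490.2 -283.9] size [185.9 199.1] ang 26.4 zmed 0.0116
board scene 2075 c [ 497.8 -276. ] size [187.3 190.5] ang 9.6 zmed 0.0128
head top 343 c [ 503.6 -301.2] size [79.9 44.2] ang 19.3 zmed 0.051
head scene 503 c [ 504.2 -300. ] size [81.5 47.1] ang 19.5 zmed 0.0523
handle top 105 c [ 503.6 -301.1] size [26.1 26.5] ang 18.7 zmed 0.1229
handle scene 161 c [ 504.8 -300.6] size [26.1 27.1] ang 18.0 zmed 0.1238
handle top 154 c [ 503.5 -300.9] size [26.1 26.9] ang 18.9 zmed 0.1215
handle scene 326 c [ 505.2 -300.6] size [26.9 27.2] ang 18.2 zmed 0.1115
board2 top 445 c [ 387.8 -415.2] size [137.3  82.8] ang 88.2 zmed 0.0092
board2 scene 1829 c [ 347.4 -413. ] size [173.3 147.5] ang 2.6 zmed 0.0099
mould top 902 c [640.   47.1] size [132.  141.2] ang 7.0 zmed 0.0492
mould scene 1186 c [639.7  47.6] size [133.3 149.5] ang 7.5 zmed 0.0505
plate top 1074 c [657.4  49.7] size [254.3 254.3] ang 53.2 zmed 0.0037
plate scene 1803 c [652.1  52.4] size [257.5 251.1] ang 64.2 zmed 0.0042
```

View pics/c1.png

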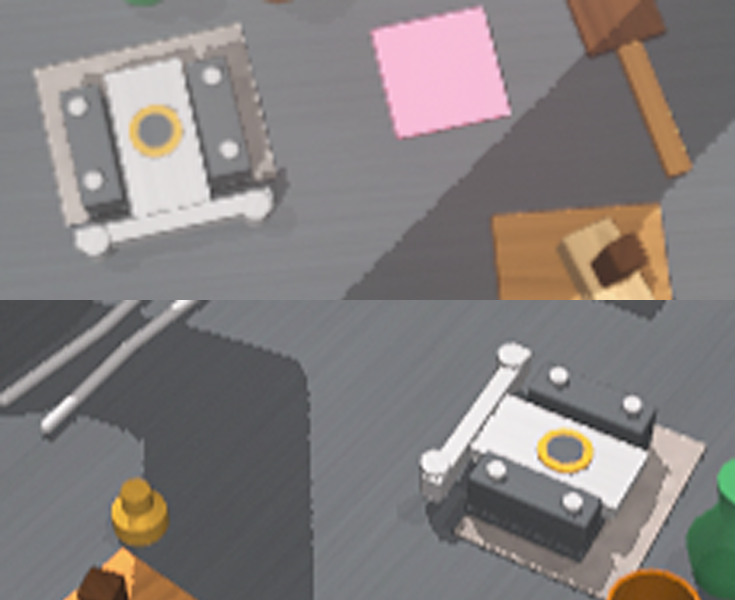

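```bash
cat > meas.py <<'E'
from h import *
def mould(n,p,P):
    g=p.astype(int).mean(-1); near=np.hypot(P[...,0]-.655,P[...,1]-.05)<.11
    m=near&(P[...,2]>.046)&(P[...,2]<.054)&(g<110)
    m=cv2.morphologyEx(m.astype(np.uint8),cv2.MORPH_OPEN,np.ones((3,3)))>0
    b=cv2.minAreaRect((P[m][:,:2]*1000).astype(np.float32)); return b,m.sum()
def bar(n,p,P,c,a):
    # points on bar/boss tops in mould frame
    near=np.hypot(P[...,0]-.64,P[...,1]-.05)<.14
    q=P[near&(P[...,2]>.034)&(P[...,2]<.052)]
    q=q[:,:2]*1000-c; x=q@[np.cos(a),np.sin(a)]; y=q@[-np.sin(a),np.cos(a)]
    s=x<-54
    return x[s],y[s]
E
python3 - <<'E'
from meas import *
for n in("top","scene"):
    P=np.load(n+"0.npy"); p=cv2.imread("pics/%s0.png"%n)
    b,k=mould(n,p,P); print(n,k,b)
    c=np.array(b[0]); a=np.radians(b[2] if b[2]<45 else b[2]-90)
    x,y=bar(n,p,P,c,a)
    print("bar",len(x),x.min(),x.max(),y.min(),y.max())
    for s in(1,-1):
        k=s*y>52; print(s,k.sum(),"x",x[k].min().round(1),x[k].max().round(1),"y",y[k].min().round(1),y[k].max().round(1))
    k=abs(y)<50; print("bar slope",np.polyfit(y[k],x[k],1))
E
```

```text
top 0 ((0.0, 0.0), (0.0, 0.0), 0.0)Traceback (most recent call last):
  File "<stdin>", line 7, in <module>
    return umr_minimum(a, axis, None, out, keepdims, initial, where)
ValueError: zero-size array to reduction operation minimum which has no identity
```

Run:
```python
from h import *
for n in("top","scene"):
    P=np.load(n+"0.npy"); p=cv2.imread("pics/%s0.png"%n); g=p.astype(int).mean(-1)
    near=np.hypot(P[...,0]-.645,P[...,1]-.05)<.12
    for lo in range(0,64,6):
        m=near&(P[...,2]*1000>=lo)&(P[...,2]*1000<lo+6)
        print(n,lo,m.sum(),"dark",(m&(g<80)).sum(),"mid",(m&(g>=80)&(g<140)).sum(),"bright",(m&(g>=160)).sum())
```

```text
top 0 1419 dark 1 mid 890 bright 390
top 6 182 dark 7 mid 63 bright 82
top 12 74 dark 2 mid 54 bright 5
top 18 37 dark 0 mid 33 bright 0
top 24 46 dark 0 mid 42 bright 0
top 30 263 dark 2 mid 23 bright 219
top 36 787 dark 3 mid 63 bright 697
top 42 503 dark 3 mid 218 bright 256
top 48 550 dark 0 mid 476 bright 48
top 54 64 dark 0 mid 9 bright 51
top 60 4 dark 0 mid 0 bright 4
scene 0 1669 dark 78 mid 1351 bright 219
scene 6 513 dark 62 mid 276 bright 165
scene 12 71 dark 65 mid 6 bright 0
scene 18 91 dark 60 mid 30 bright 0
scene 24 110 dark 66 mid 43 bright 0
scene 30 174 dark 85 mid 57 bright 26
scene 36 889 dark 119 mid 64 bright 679
scene 42 621 dark 113 mid 109 bright 367
scene 48 737 dark 14 mid 611 bright 99
scene 54 140 dark 0 mid 55 bright 79
scene 60 12 dark 0 mid 0 bright 12
```

```bash
sed -i 's/(P\[...,2\]>.046)&(P\[...,2\]<.054)&(g<110)/(P[...,2]>.043)\&(P[...,2]<.057)\&(g<140)/; s/x\[s\],y\[s\]/x[s],y[s]/' meas.py
cat >> meas.py <<'E'
def run(n,p,P):
    b,k=mould(n,p,P); print(n,k,np.round(b[0],1),np.round(b[1],1),round(b[2],2))
    c=np.array(b[0]); a=np.radians(b[2] if b[2]<45 else b[2]-90); show(n,p,P,c,a)
def show(n,p,P,c,a):
    x,y=bar(n,p,P,c,a)
    for s in(1,-1):
        k=(s*y>52)&(s*y<85); print("  side",s,k.sum(),"x 3/97%",np.percentile(x[k],[0,3,97]).round(1),"y",np.percentile(y[k],[3,97]).round(1))
    k=abs(y)<50; print("  bar fit",np.polyfit(y[k],x[k],1))
E
python3 - <<'E'
from meas import *
for n in("top","scene"): run(n,cv2.imread("pics/%s0.png"%n),np.load(n+"0.npy"))
E
```

```text
top 611 [654.5  48.6] [ 98.6 139.9] 7.7
  side 1 75 x 3/97% [-87.6 -87.3 -66.2] y [53.1 78.6]
  side -1 74 x 3/97% [-89.6 -89.  -66.5] y [-79.4 -53.1]
  bar fit [ 7.25538274e-04 -7.01602177e+01]
scene 774 [656.1  51.2] [ 99.7 145.3] 7.69
  side 1 72 x 3/97% [-88.9 -88.5 -65.8] y [53.2 78.4]
  side -1 112 x 3/97% [-89.6 -88.6 -66.8] y [-81.9 -53.8]
  bar fit [-1.75364451e-03 -6.90063719e+01]
```

```bash
cat > go.py <<'E'
from h import *
import sys
def tool():
    s=get_state(); w,x,y,z=s["orientation"]; return s,R.from_quat([x,y,z,w])
def tgt(yaw):
    c,s=np.cos(yaw),np.sin(yaw); return R.from_matrix(np.array([[c,0,-s],[s,0,c],[0,-1,0]]))
def delta(pos,yawdeg):
    s,Q=tool(); d=Q.inv().apply(np.array(pos)-s["tool_pos"]); r=(Q.inv()*tgt(np.radians(yawdeg))).as_rotvec()
    print("t",round(s["t"],2),"delta",d.round(4),"rot",r.round(4),"F",s["wrist_force"].round(1))
C=np.array([.655,.0495]);A=7.7
def M(x,y,z):
    c,s=np.cos(np.radians(A)),np.sin(np.radians(A)); return [C[0]+(x*c-y*s)/1000,C[1]+(x*s+y*c)/1000,z]
def mpos():
    s,Q=tool(); c,t=np.cos(np.radians(A)),np.sin(np.radians(A)); d=(s["tool_pos"][:2]-C)*1000
    F=s["wrist_force"]; print("mould-frame tool x,y",(d@[c,t]).round(2),(d@[-t,c]).round(2),"z",s["tool_pos"][2].round(4),"Fx",round(F[0]*c+F[1]*t,2),"yaw",np.degrees(np.arctan2(*Q.as_matrix()[[1,0],0])).round(2))
E
python3 - <<'E'
from go import *
s,Q=tool(); print(Q.as_matrix().round(3)); mpos()
for y in(19.3,-160.7): delta([.504,-.3007,.20],y)
E
```

```text
[[ 0.406  0.     0.914]
 [-0.914 -0.     0.406]
 [ 0.    -1.     0.   ]]
mould-frame tool x,y -480.91 -561.33 z 0.2226 Fx 0.08 yaw -66.06
t 0.7 delta [-0.1456  0.0226  0.3386] rot [ 0.     -1.4898  0.    ] F [ 0.1 -0.1 -0.5]
t 0.7 delta [-0.1456  0.0226  0.3386] rot [-0.      1.6518  0.    ] F [ 0.1 -0.1 -0.5]
```

Request:
drive_tool --deltas "-0.02 0.003 0.046 0 -0.15 0 1;-0.04 0.006 0.09 0 -0.3 0 1;-0.058 0.009 0.135 0 -0.45 0 1;-0.077 0.012 0.18 0 -0.6 0 1;-0.097 0.015 0.225 0 -0.75 0 1;-0.116 0.018 0.27 0 -0.9 0 1;-0.136 0.021 0.315 0 -1.05 0 1;-0.1456 0.0226 0.3386 0 -1.2 0 1;-0.1456 0.0226 0.3386 0 -1.35 0 1;-0.1456 0.0226 0.3386 0 -1.49 0 1;-0.1456 0.0226 0.3386 0 -1.49 0 1;-0.1456 0.0226 0.3386 0 -1.49 0 1" --grip_force 60

```text
t: 1.9
tool_pos: [0.504, -0.3008, 0.2]
orientation: [-0.697, 0.697, 0.118, -0.117]
wrist_force: [-0.3, -0.9, -0.6]
grip_width: 1.001
```

Run:
```python
from go import *
mpos(); delta([.504,-.3007,.058],19.3)
p,d=snapshot("top"); save("top1.png",p); P=cloud("top",d); np.save("top1.npy",P)
m=(np.hypot(P[...,0]-.49,P[...,1]+.285)<.13)&(P[...,2]>.007)&(P[...,2]<.017)
mm=cv2.morphologyEx(m.astype(np.uint8),cv2.MORPH_OPEN,np.ones((3,3)))>0
print(m.sum(),cv2.minAreaRect((P[mm][:,:2]*1000).astype(np.float32)))
```

```text
mould-frame tool x,y -196.54 -326.92 z 0.2 Fx -0.37 yaw 19.13
t 1.9 delta [-0.00e+00  1.42e-01  1.00e-04] rot [ 0.0002 -0.0029  0.0001] F [-0.3 -0.9 -0.6]
356 ((524.0576171875, -248.05210876464844), (57.34955596923828, 85.6703109741211), 88.29255676269531)
```

Request:
drive_tool --deltas "0 0.03 0 0 0 0 1;0 0.06 0 0 0 0 1;0 0.09 0 0 0 0 1;0 0.115 0 0 0 0 1;0 0.13 0 0 0 0 1;0 0.142 0 0 0 0 1;0 0.142 0 0 0 0 1;0 0.142 0 0 0 0 0;0 0.142 0 0 0 0 0;0 0.142 0 0 0 0 0;0 0.142 0 0 0 0 0;0 0.142 0 0 0 0 0;0 0.142 0 0 0 0 0;0 0.142 0 0 0 0 0;0 0.142 0 0 0 0 0;0 0.142 0 0 0 0 0" --grip_force 60

```text
t: 3.55
tool_pos: [0.5041, -0.301, 0.058]
orientation: [-0.697, 0.697, 0.118, -0.117]
wrist_force: [-0.0, 0.9, -0.2]
grip_width: 0.298
```

Run:
```python
from go import *
mpos(); delta(M(-155,66,.17),7.7); delta(M(-155,66,.056),7.7)
s=get_state(); print(s["tool_pos"],s["joint_pos"].round(2))
```

```text
mould-frame tool x,y -196.52 -327.08 z 0.058 Fx 0.1 yaw 19.14
t 3.55 delta [ 0.1187 -0.1121  0.377 ] rot [0.0002 0.1996 0.0003] F [-0.   0.9 -0.2]
t 3.55 delta [0.1186 0.0019 0.377 ] rot [0.0002 0.1996 0.0003] F [-0.   0.9 -0.2]
[ 0.50407849 -0.30096436  0.05799262] [-0.73  0.71  1.65  0.    0.78 -1.06]
```

Request:
drive_tool --deltas "0 -0.02 0 0 0 0 0;0 -0.06 0 0 0 0 0;0 -0.1 0 0 0 0 0;0 -0.112 0 0 0 0 0;0.013 -0.112 0.04 0 0.02 0 0;0.026 -0.112 0.084 0 0.05 0 0;0.04 -0.112 0.13 0 0.07 0 0;0.055 -0.112 0.175 0 0.1 0 0;0.07 -0.112 0.22 0 0.12 0 0;0.084 -0.112 0.265 0 0.14 0 0;0.097 -0.112 0.31 0 0.17 0 0;0.112 -0.112 0.355 0 0.19 0 0;0.1187 -0.112 0.377 0 0.2 0 0;0.1187 -0.112 0.377 0 0.2 0 0;0.1187 -0.112 0.377 0 0.2 0 0"

```text
t: 5.05
tool_pos: [0.4918, 0.0944, 0.169]
orientation: [-0.705, 0.706, 0.048, -0.049]
wrist_force: [-0.2, -0.8, -2.2]
grip_width: 0.294
```

Run:
```python
from go import *
mpos(); delta(M(-155,66,.056),7.7)
p,d=snapshot("scene"); save("s2.png",p[60:300,200:520].repeat(2,0).repeat(2,1))
P=cloud("scene",d)
s=get_state(); t=s["tool_pos"]
m=(np.hypot(P[...,0]-t[0],P[...,1]-t[1])<.06)&(P[...,2]>t[2]-.013)&(P[...,2]<t[2]-.001)
q=P[m]; print(m.sum(),q[:,2].mean() if len(q) else 0, t, cv2.minAreaRect((q[:,:2]*1000).astype(np.float32)))
```

```text
mould-frame tool x,y -155.76 66.33 z 0.169 Fx -0.31 yaw 7.79
t 5.05 delta [ 0.0009  0.113  -0.0003] rot [ 0.0005  0.0016 -0.0016] F [-0.2 -0.8 -2.2]
288 0.16342563838014687 [0.49209176 0.0936691  0.16916613] ((491.0339050292969, 94.31877136230469), (82.06580352783203, 46.648582458496094), 9.512372970581055)
```

View pics/s2.png

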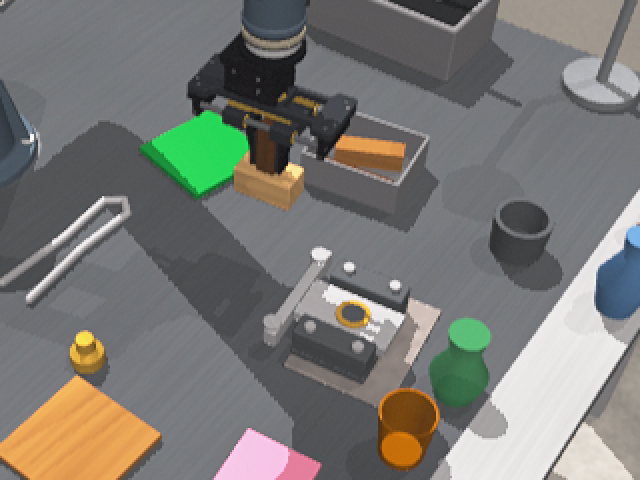

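Request:
drive_tool --deltas "0 0.03 0 0 0 0 0;0 0.06 0 0 0 0 0;0 0.09 0 0 0 0 0;0 0.105 0 0 0 0 0;0 0.113 0 0 0 0 0;0.005 0.113 0 0 0.002 0 0;0.01 0.113 0 0 0.002 0 0;0.015 0.113 0 0 0.002 0 0;0.019 0.113 0 0 0.002 0 0;0.021 0.113 0 0 0.002 0 0;0.021 0.113 0 0 0.002 0 0"

```text
t: 6.2
tool_pos: [0.5135, 0.0965, 0.0566]
orientation: [-0.705, 0.706, 0.047, -0.047]
wrist_force: [-0.2, -0.2, -3.2]
grip_width: 0.294
```

Run:
```python
from go import *
mpos(); delta(M(-130,66,.056),7.7)
```

```text
mould-frame tool x,y -133.94 65.57 z 0.0566 Fx -0.18 yaw 7.61
t 6.2 delta [0.0039 0.0006 0.0004] rot [ 0.0008 -0.0016  0.0002] F [-0.2 -0.2 -3.2]
```

Request:
drive_tool --deltas "0.002 0 0 0 0 0 0;0.004 0 0 0 0 0 0;0.005 0 0 0 0 0 0;0.006 0 0 0 0 0 0;0.007 0 0 0 0 0 0;0.008 0 0 0 0 0 0;0.009 0 0 0 0 0 0"

```text
t: 6.9
tool_pos: [0.519, 0.0975, 0.0562]
orientation: [-0.705, 0.706, 0.045, -0.05]
wrist_force: [-8.1, -2.3, 1.8]
grip_width: 0.294
```

```bash
python3 -c "
from go import *
mpos()"
```

```text
mould-frame tool x,y -128.3 65.83 z 0.0562 Fx -8.31 yaw 7.63
```

Request:
drive_tool --deltas "0.0035 0 0 0 0 0 0;0.0045 0 0 0 0 0 0;0.0055 0 0 0 0 0 0;0.0065 0 0 0 0 0 0;0.0075 0 0 0 0 0 0;0.008 0 0 0 0 0 0"

```text
t: 7.5
tool_pos: [0.5219, 0.0987, 0.0557]
orientation: [0.706, -0.705, -0.041, 0.053]
wrist_force: [-7.4, -1.5, 3.2]
grip_width: 0.295
```

```bash
python3 -c "
from go import *
mpos();print(get_state()['orientation'])"
```

```text
mould-frame tool x,y -125.32 66.59 z 0.0557 Fx -7.53 yaw 7.66
[ 0.70552065 -0.70548181 -0.04093207  0.0534845 ]
```

```bash
cat >> go.py <<'E'
def look(tag):
    from meas import bar
    for n in("top","scene"):
        p,d=snapshot(n); save(tag+n+".png",p); P=cloud(n,d); np.save("last_"+n+".npy",P)
        f=P[...,2]; o=(654.5,48.6) if n=="top" else (656.1,51.2)
        q=P[(f>.034)&(f<.052)&(np.hypot(P[...,0]-.64,P[...,1]-.05)<.14)][:,:2]*1000-o
        a=np.radians(7.7); x=q@[np.cos(a),np.sin(a)]; y=q@[-np.sin(a),np.cos(a)]
        o=[]
        for lo,hi in((56,78),(40,52),(-52,-40),(-78,-56)):
            k=(y>lo)&(y<hi)&(x<-52)&(x>-100); o.append((k.sum(),*np.percentile(x[k],[2,50]).round(1)) if k.sum()>5 else (k.sum(),))
        print(n,"bossL",o[0],"barL",o[1],"barR",o[2],"bossR",o[3])
        Pf=P[(f>.047)&(f<.0545)&(np.hypot(P[...,0]-.64,P[...,1]-.05)<.14)]
E
python3 - <<'E'
from go import *
look("a")
s,Q=tool(); print(Q.as_matrix().round(3))
E
```

```text
top bossL (np.int64(0),) barL (np.int64(0),) barR (np.int64(25), np.float64(-81.8), np.float64(-76.5)) bossR (np.int64(62), np.float64(-89.5), np.float64(-79.1))
scene bossL (np.int64(90), np.float64(-99.0), np.float64(-78.0)) barL (np.int64(55), np.float64(-98.9), np.float64(-87.7)) barR (np.int64(28), np.float64(-82.4), np.float64(-72.9)) bossR (np.int64(80), np.float64(-91.4), np.float64(-76.8))
[[ 0.991 -0.017 -0.133]
 [ 0.133 -0.001  0.991]
 [-0.017 -1.     0.001]]
```

```bash
python3 -c "
from go import *
delta(M(-121,66,.056),7.7)"
```

```text
t 7.6 delta [ 0.0042 -0.0004 -0.0006] rot [-0.0012 -0.0006 -0.0175] F [-8.9 -0.9  3.2]
```

Request:
drive_tool --deltas "0.004 0 0 0 0 -0.01 0;0.005 0 0 0 0 -0.017 0;0.006 0 0 0 0 -0.017 0;0.007 0 0 0 0 -0.017 0;0.0075 0 0 0 0 -0.017 0;0.0075 0 0 0 0 -0.017 0"

```text
t: 8.2
tool_pos: [0.5243, 0.0998, 0.0549]
orientation: [0.706, -0.705, -0.043, 0.051]
wrist_force: [-7.0, -1.6, 2.3]
grip_width: 0.293
```

```bash
python3 -c "
from go import *
mpos();delta(M(-150,66,.056),7.7)"
```

```text
mould-frame tool x,y -122.83 67.35 z 0.0549 Fx -7.16 yaw 7.69
t 8.2 delta [-0.0272 -0.0008 -0.0014] rot [-0.0026 -0.0002 -0.0112] F [-7.  -1.6  2.3]
```

Request:
drive_tool --deltas "-0.012 -0.0008 0 0 0 -0.011 0;-0.027 -0.0008 -0.0014 -0.002 0 -0.011 0;-0.027 -0.0008 -0.04 -0.002 0 -0.011 0;-0.027 -0.0008 -0.085 -0.002 0 -0.011 0;-0.027 -0.0008 -0.12 -0.002 0 -0.011 0;-0.027 -0.0008 -0.1334 -0.002 0 -0.011 0;-0.027 -0.0008 -0.1334 -0.002 0 -0.011 0;-0.027 -0.0008 -0.1334 -0.002 0 -0.011 0"

```text
t: 9.0
tool_pos: [0.515, -0.0353, 0.0555]
orientation: [0.706, -0.705, -0.047, 0.047]
wrist_force: [0.2, -0.2, -2.8]
grip_width: 0.296
```

```bash
python3 -c "
from go import *
mpos();look('b');delta(M(-131,-66,.056),7.7)"
```

```text
mould-frame tool x,y -150.1 -65.32 z 0.0555 Fx 0.17 yaw 7.65
top bossL (np.int64(0),) barL (np.int64(0),) barR (np.int64(0),) bossR (np.int64(0),)
scene bossL (np.int64(68), np.float64(-84.3), np.float64(-70.2)) barL (np.int64(25), np.float64(-76.4), np.float64(-67.5)) barR (np.int64(27), np.float64(-82.0), np.float64(-73.5)) bossR (np.int64(74), np.float64(-90.6), np.float64(-78.3))
t 9.1 delta [ 0.0193 -0.0005 -0.0016] rot [-0.0014  0.0012 -0.0012] F [ 0.3  0.3 -3.2]
```

Request:
drive_tool --deltas "0.009 0 -0.001 0 0 0 0;0.016 0 -0.0012 0 0 0 0;0.019 0 -0.0012 0 0 0 0;0.021 0 -0.0012 0 0 0 0;0.022 0 -0.0012 0 0 -0.003 0;0.023 0 -0.0012 0 0 -0.005 0;0.024 0 -0.0012 0 0 -0.007 0;0.025 0 -0.0012 0 0 -0.009 0;0.026 0 -0.0012 0 0 -0.01 0;0.027 0 -0.0012 0 0 -0.01 0;0.028 0 -0.0012 0 0 -0.01 0"

```text
t: 10.2
tool_pos: [0.5377, -0.0323, 0.0549]
orientation: [0.706, -0.705, -0.048, 0.049]
wrist_force: [-9.1, -7.1, 1.7]
grip_width: 0.296
```

```bash
python3 -c "
from go import *
mpos();delta(M(-117,-66,.056),7.7)"
```

```text
mould-frame tool x,y -127.25 -65.35 z 0.0549 Fx -9.94 yaw 7.85
t 10.2 delta [ 0.0102 -0.0011 -0.0007] rot [-0.0026  0.0026 -0.0018] F [-9.1 -7.1  1.7]
```

Request:
drive_tool --deltas "0.0055 0 0 0 0 -0.006 0;0.0065 0 0 0 0 -0.008 0;0.0075 0 0 0 0 -0.01 0;0.0085 0 0 0 0 -0.01 0;0.0095 0 0 0 0 -0.01 0;0.01 0 0 0 0 -0.01 0"

```text
t: 10.8
tool_pos: [0.5427, -0.0318, 0.054]
orientation: [0.707, -0.704, -0.048, 0.05]
wrist_force: [-8.2, -7.2, -0.0]
grip_width: 0.293
```

```bash
python3 -c "
from go import *
mpos();delta(M(-117,-66,.056),7.7)
look('c')"
```

```text
mould-frame tool x,y -122.18 -65.47 z 0.054 Fx -9.05 yaw 7.93
t 10.8 delta [ 0.0052 -0.002  -0.0005] rot [-0.0034  0.004  -0.0026] F [-8.2 -7.2 -0. ]
top bossL (np.int64(0),) barL (np.int64(0),) barR (np.int64(0),) bossR (np.int64(0),)
scene bossL (np.int64(19), np.float64(-71.4), np.float64(-66.0)) barL (np.int64(8), np.float64(-66.6), np.float64(-64.6)) barR (np.int64(45), np.float64(-98.1), np.float64(-74.5)) bossR (np.int64(126), np.float64(-99.4), np.float64(-78.0))
```

```bash
python3 -c "
from go import *
delta(M(-150,66,.056),7.7)"
```

```text
t 10.9 delta [-0.0275 -0.0015  0.1316] rot [-0.0033  0.0039 -0.0022] F [-9.3 -6.6  0.1]
```

Request:
drive_tool --deltas "-0.012 -0.002 0 0 0 0 0;-0.028 -0.002 0 -0.003 0.004 -0.0026 0;-0.028 -0.002 0.045 -0.003 0.004 -0.0026 0;-0.028 -0.002 0.09 -0.003 0.004 -0.0026 0;-0.028 -0.002 0.12 -0.003 0.004 -0.0026 0;-0.028 -0.002 0.1315 -0.003 0.004 -0.0026 0;-0.028 -0.002 0.1315 -0.003 0.004 -0.0026 0;-0.028 -0.002 0.1315 -0.003 0.004 -0.0026 0"

```text
t: 11.7
tool_pos: [0.4979, 0.0942, 0.0565]
orientation: [-0.705, 0.706, 0.048, -0.047]
wrist_force: [0.5, -0.0, -2.0]
grip_width: 0.296
```

```bash
python3 -c "
from go import *
mpos();look('d');delta(M(-131,66,.056),7.7)"
```

```text
mould-frame tool x,y -149.67 65.31 z 0.0565 Fx 0.51 yaw 7.72
top bossL (np.int64(0),) barL (np.int64(0),) barR (np.int64(24), np.float64(-74.9), np.float64(-68.5)) bossR (np.int64(62), np.float64(-81.8), np.float64(-70.3))
scene bossL (np.int64(59), np.float64(-87.9), np.float64(-74.8)) barL (np.int64(22), np.float64(-79.7), np.float64(-71.3)) barR (np.int64(30), np.float64(-76.0), np.float64(-66.7)) bossR (np.int64(74), np.float64(-81.7), np.float64(-68.9))
t 11.8 delta [0.0188 0.0005 0.0014] rot [ 0.0001 -0.0015  0.0014] F [-1.   0.2 -3.2]
```

Request:
drive_tool --deltas "0.01 0 0.001 0 0 0 0;0.018 0 0.001 0 0 0 0;0.02 0 0.001 0 0 0 0;0.022 0 0.001 0 0 -0.003 0;0.023 0 0.001 0 0 -0.006 0;0.024 0 0.001 0 0 -0.008 0;0.025 0 0.001 0 0 -0.01 0;0.026 0 0.001 0 0 -0.01 0;0.027 0 0.001 0 0 -0.01 0;0.028 0 0.001 0 0 -0.01 0;0.029 0 0.001 0 0 -0.01 0;0.03 0 0.001 0 0 -0.01 0;0.031 0 0.001 0 0 -0.01 0;0.032 0 0.001 0 0 -0.01 0"

```text
t: 13.2
tool_pos: [0.5238, 0.099, 0.056]
orientation: [0.706, -0.705, -0.047, 0.047]
wrist_force: [-9.0, -1.2, 2.9]
grip_width: 0.294
```

```bash
python3 -c "
from go import *
mpos();delta(M(-117,66,.056),7.7)"
```

```text
mould-frame tool x,y -123.36 66.59 z 0.056 Fx -9.08 yaw 7.65
t 13.2 delta [ 0.0064 -0.     -0.0006] rot [-0.0016 -0.0009 -0.0001] F [-9.  -1.2  2.9]
```

Need about 4 mm more; keep the lead near 5.5–6 mm.

Request:
drive_tool --deltas "0.0065 0 0 0 0 -0.007 0;0.0075 0 0 0 0 -0.009 0;0.0085 0 0 0 0 -0.01 0;0.0095 0 0 0 0 -0.01 0;0.0095 0 0 0 0 -0.01 0"

```text
t: 13.7
tool_pos: [0.5278, 0.1006, 0.0553]
orientation: [0.707, -0.704, -0.047, 0.048]
wrist_force: [-7.9, -0.7, 1.7]
grip_width: 0.293
```

```bash
python3 -c "
from go import *
mpos();delta(M(-150,-66,.056),7.7)"
```

```text
mould-frame tool x,y -119.26 67.68 z 0.0553 Fx -7.97 yaw 7.69
t 13.7 delta [-0.0307 -0.0011 -0.1337] rot [-0.0034 -0.0003 -0.0013] F [-7.9 -0.7  1.7]
```

Request:
drive_tool --deltas "-0.012 -0.001 0 0 0 0 0;-0.031 -0.001 0 -0.003 0 -0.0013 0;-0.031 -0.001 -0.045 -0.003 0 -0.0013 0;-0.031 -0.001 -0.09 -0.003 0 -0.0013 0;-0.031 -0.001 -0.122 -0.003 0 -0.0013 0;-0.031 -0.001 -0.1337 -0.003 0 -0.0013 0;-0.031 -0.001 -0.1337 -0.003 0 -0.0013 0;-0.031 -0.001 -0.1337 -0.003 0 -0.0013 0"

```text
t: 14.5
tool_pos: [0.5145, -0.0352, 0.0559]
orientation: [0.706, -0.705, -0.047, 0.047]
wrist_force: [-0.6, 0.4, -2.9]
grip_width: 0.296
```

```bash
python3 -c "
from go import *
mpos();look('e');delta(M(-130,-66,.056),7.7)"
```

```text
mould-frame tool x,y -150.56 -65.14 z 0.0559 Fx -0.53 yaw 7.67
top bossL (np.int64(0),) barL (np.int64(0),) barR (np.int64(0),) bossR (np.int64(0),)
scene bossL (np.int64(62), np.float64(-80.3), np.float64(-65.9)) barL (np.int64(28), np.float64(-73.2), np.float64(-61.6)) barR (np.int64(25), np.float64(-77.0), np.float64(-67.2)) bossR (np.int64(82), np.float64(-86.1), np.float64(-72.3))
t 14.6 delta [ 0.0207 -0.0002 -0.0016] rot [-0.0012  0.0012 -0.0008] F [-0.7  0.2 -2.4]
```

Request:
drive_tool --deltas "0.012 0 -0.001 0 0 0 0;0.02 0 -0.001 0 0 0 0;0.023 0 -0.001 0 0 -0.002 0;0.0245 0 -0.001 0 0 -0.004 0;0.026 0 -0.001 0 0 -0.006 0;0.027 0 -0.001 0 0 -0.008 0;0.028 0 -0.001 0 0 -0.01 0;0.029 0 -0.001 0 0 -0.01 0;0.03 0 -0.001 0 0 -0.01 0;0.031 0 -0.001 0 0 -0.01 0;0.032 0 -0.001 0 0 -0.01 0;0.033 0 -0.001 0 0 -0.01 0;0.034 0 -0.001 0 0 -0.01 0;0.035 0 -0.001 0 0 -0.01 0"

```text
t: 16.0
tool_pos: [0.5441, -0.0315, 0.0552]
orientation: [0.706, -0.705, -0.048, 0.049]
wrist_force: [-9.7, -6.3, 0.6]
grip_width: 0.298
```

```bash
python3 -c "
from go import *
mpos();delta(M(-117,-66,.056),7.7)"
```

```text
mould-frame tool x,y -120.72 -65.42 z 0.0552 Fx -10.43 yaw 7.82
t 16.0 delta [ 0.0037 -0.0008 -0.0006] rot [-0.0022  0.0021 -0.001 ] F [-9.7 -6.3  0.6]
```

Request:
drive_tool --deltas "0.006 0 0 0 0 -0.007 0;0.007 0 0 0 0 -0.009 0;0.0075 0 0 0 0 -0.01 0;0.008 0 0 0 0 -0.01 0;0.008 0 0 0 0 -0.01 0"

```text
t: 16.5
tool_pos: [0.5472, -0.0312, 0.0545]
orientation: [0.707, -0.704, -0.048, 0.049]
wrist_force: [-8.3, -6.2, 0.5]
grip_width: 0.296
```

```bash
python3 -c "
from go import *
mpos();delta(M(-150,66,.056),7.7)"
```

```text
mould-frame tool x,y -117.61 -65.53 z 0.0545 Fx -9.05 yaw 7.85
t 16.5 delta [-0.032  -0.001   0.1316] rot [-0.0034  0.0026 -0.001 ] F [-8.3 -6.2  0.5]
```

Request:
drive_tool --deltas "-0.012 -0.001 0 0 0 0 0;-0.032 -0.001 0 -0.003 0.003 -0.001 0;-0.032 -0.001 0.045 -0.003 0.003 -0.001 0;-0.032 -0.001 0.09 -0.003 0.003 -0.001 0;-0.032 -0.001 0.12 -0.003 0.003 -0.001 0;-0.032 -0.001 0.1316 -0.003 0.003 -0.001 0;-0.032 -0.001 0.1316 -0.003 0.003 -0.001 0;-0.032 -0.001 0.1316 -0.003 0.003 -0.001 0"

```text
t: 17.3
tool_pos: [0.4985, 0.0942, 0.0561]
orientation: [-0.705, 0.706, 0.048, -0.047]
wrist_force: [-0.9, -0.6, -2.1]
grip_width: 0.297
```

```bash
python3 -c "
from go import *
mpos();look('f');delta(M(-130,66,.056),7.7)"
```

```text
mould-frame tool x,y -149.07 65.25 z 0.0561 Fx -1.0 yaw 7.69
top bossL (np.int64(0),) barL (np.int64(0),) barR (np.int64(27), np.float64(-70.8), np.float64(-63.6)) bossR (np.int64(62), np.float64(-77.5), np.float64(-67.1))
scene bossL (np.int64(62), np.float64(-82.5), np.float64(-69.5)) barL (np.int64(26), np.float64(-74.4), np.float64(-65.9)) barR (np.int64(27), np.float64(-71.4), np.float64(-63.4)) bossR (np.int64(76), np.float64(-77.7), np.float64(-65.3))
t 17.4 delta [0.0192 0.0001 0.0014] rot [ 0.     -0.0019  0.0011] F [-0.  -0.5 -2.2]
```

Request:
drive_tool --deltas "0.012 0 0.001 0 0 0 0;0.021 0 0.001 0 0 0 0;0.024 0 0.001 0 0 -0.002 0;0.026 0 0.001 0 0 -0.004 0;0.028 0 0.001 0 0 -0.007 0;0.029 0 0.001 0 0 -0.01 0;0.03 0 0.001 0 0 -0.01 0;0.031 0 0.001 0 0 -0.01 0;0.032 0 0.001 0 0 -0.01 0;0.033 0 0.001 0 0 -0.01 0;0.034 0 0.001 0 0 -0.01 0;0.035 0 0.001 0 0 -0.01 0;0.036 0 0.001 0 0 -0.01 0"

```text
t: 18.7
tool_pos: [0.5284, 0.0995, 0.0555]
orientation: [0.706, -0.705, -0.047, 0.047]
wrist_force: [-7.6, -1.4, 1.4]
grip_width: 0.297
```

```bash
python3 -c "
from go import *
mpos();delta(M(-115,66,.056),7.7)"
```

```text
mould-frame tool x,y -118.77 66.5 z 0.0555 Fx -7.69 yaw 7.63
t 18.7 delta [ 0.0038 -0.0005 -0.0005] rot [-0.0015 -0.0012 -0.0003] F [-7.6 -1.4  1.4]
```

Request:
drive_tool --deltas "0.006 0 0 0 0 -0.008 0;0.007 0 0 0 0 -0.009 0;0.008 0 0 0 0 -0.01 0;0.009 0 0 0 0 -0.01 0;0.009 0 0 0 0 -0.01 0"

```text
t: 19.2
tool_pos: [0.5318, 0.101, 0.0549]
orientation: [0.707, -0.704, -0.047, 0.048]
wrist_force: [-8.1, -1.3, 2.2]
grip_width: 0.296
```

```bash
python3 -c "
from go import *
mpos();delta(M(-150,-66,.056),7.7)"
```

```text
mould-frame tool x,y -115.24 67.52 z 0.0549 Fx -8.22 yaw 7.67
t 19.2 delta [-0.0347 -0.0015 -0.1335] rot [-0.0031 -0.0006 -0.0015] F [-8.1 -1.3  2.2]
```

Request:
drive_tool --deltas "-0.012 -0.001 0 0 0 0 0;-0.035 -0.001 0 -0.003 0 -0.0015 0;-0.035 -0.001 -0.045 -0.003 0 -0.0015 0;-0.035 -0.001 -0.09 -0.003 0 -0.0015 0;-0.035 -0.001 -0.122 -0.003 0 -0.0015 0;-0.035 -0.001 -0.1335 -0.003 0 -0.0015 0;-0.035 -0.001 -0.1335 -0.003 0 -0.0015 0;-0.035 -0.001 -0.1335 -0.003 0 -0.0015 0"

```text
t: 20.0
tool_pos: [0.5144, -0.0351, 0.0554]
orientation: [0.706, -0.705, -0.047, 0.047]
wrist_force: [0.2, -0.0, -2.6]
grip_width: 0.291
```

```bash
python3 -c "
from go import *
mpos();look('g');delta(M(-130,-66,.056),7.7)"
```

```text
mould-frame tool x,y -150.66 -64.97 z 0.0554 Fx 0.15 yaw 7.66
top bossL (np.int64(0),) barL (np.int64(0),) barR (np.int64(0),) bossR (np.int64(0),)
scene bossL (np.int64(62), np.float64(-75.5), np.float64(-63.8)) barL (np.int64(25), np.float64(-68.7), np.float64(-59.1)) barR (np.int64(24), np.float64(-72.2), np.float64(-64.1)) bossR (np.int64(81), np.float64(-81.5), np.float64(-67.1))
t 20.1 delta [ 0.0208 -0.0006 -0.0018] rot [-0.0009  0.0011 -0.0009] F [ 0.5  0.3 -2.4]
```

Request:
drive_tool --deltas "0.012 0 -0.001 0 0 0 0;0.022 0 -0.001 0 0 0 0;0.027 0 -0.001 0 0 -0.002 0;0.029 0 -0.001 0 0 -0.004 0;0.031 0 -0.001 0 0 -0.007 0;0.032 0 -0.001 0 0 -0.01 0;0.033 0 -0.001 0 0 -0.01 0;0.034 0 -0.001 0 0 -0.01 0;0.035 0 -0.001 0 0 -0.01 0;0.036 0 -0.001 0 0 -0.01 0;0.037 0 -0.001 0 0 -0.01 0;0.038 0 -0.001 0 0 -0.01 0"

```text
t: 21.3
tool_pos: [0.5471, -0.0308, 0.0549]
orientation: [0.706, -0.705, -0.048, 0.048]
wrist_force: [-8.7, -5.7, 2.2]
grip_width: 0.294
```

```bash
python3 -c "
from go import *
mpos();delta(M(-115,-66,.056),7.7)"
```

```text
mould-frame tool x,y -117.65 -65.1 z 0.0549 Fx -9.37 yaw 7.8
t 21.3 delta [ 0.0027 -0.0011 -0.0009] rot [-0.0023  0.0017 -0.0008] F [-8.7 -5.7  2.2]
```

Request:
drive_tool --deltas "0.006 0 0 0 0 -0.007 0;0.007 0 0 0 0 -0.009 0;0.008 0 0 0 0 -0.01 0;0.008 0 0 0 0 -0.01 0"

```text
t: 21.7
tool_pos: [0.5504, -0.0305, 0.0542]
orientation: [0.707, -0.704, -0.048, 0.048]
wrist_force: [-8.4, -6.6, -0.1]
grip_width: 0.29
```

```bash
python3 -c "
from go import *
mpos();delta(M(-150,66,.056),7.7)"
```

```text
mould-frame tool x,y -114.36 -65.28 z 0.0542 Fx -9.2 yaw 7.83
t 21.7 delta [-0.0354 -0.0013  0.1314] rot [-0.0033  0.0022 -0.0003] F [-8.4 -6.6 -0.1]
```

Move to the left boss again.

Request:
drive_tool --deltas "-0.012 -0.001 0 0 0 0 0;-0.035 -0.001 0 -0.003 0.002 0 0;-0.035 -0.001 0.045 -0.003 0.002 0 0;-0.035 -0.001 0.09 -0.003 0.002 0 0;-0.035 -0.001 0.12 -0.003 0.002 0 0;-0.035 -0.001 0.1316 -0.003 0.002 0 0;-0.035 -0.001 0.1316 -0.003 0.002 0 0;-0.035 -0.001 0.1316 -0.003 0.002 0 0"

```text
t: 22.5
tool_pos: [0.4988, 0.0945, 0.0558]
orientation: [-0.705, 0.706, 0.048, -0.047]
wrist_force: [-0.4, -0.1, -1.6]
grip_width: 0.294
```

```bash
python3 -c "
from go import *
mpos();look('h');delta(M(-130,66,.056),7.7)"
```

```text
mould-frame tool x,y -148.72 65.54 z 0.0558 Fx -0.43 yaw 7.72
top bossL (np.int64(0),) barL (np.int64(0),) barR (np.int64(23), np.float64(-66.6), np.float64(-59.4)) bossR (np.int64(56), np.float64(-73.9), np.float64(-64.2))
scene bossL (np.int64(60), np.float64(-77.2), np.float64(-64.8)) barL (np.int64(26), np.float64(-70.1), np.float64(-61.3)) barR (np.int64(22), np.float64(-68.4), np.float64(-59.1)) bossR (np.int64(76), np.float64(-74.6), np.float64(-62.1))
t 22.6 delta [ 0.0189 -0.0003  0.0011] rot [ 0.0001 -0.0013  0.0009] F [ 0.  -0.2 -2.3]
```

Request:
drive_tool --deltas "0.012 0 0.0005 0 0 0 0;0.023 0 0.0005 0 0 0 0;0.029 0 0.0005 0 0 -0.003 0;0.031 0 0.0005 0 0 -0.006 0;0.033 0 0.0005 0 0 -0.008 0;0.034 0 0.0005 0 0 -0.01 0;0.035 0 0.0005 0 0 -0.01 0;0.036 0 0.0005 0 0 -0.01 0;0.037 0 0.0005 0 0 -0.01 0;0.038 0 0.0005 0 0 -0.01 0;0.039 0 0.0005 0 0 -0.01 0"

```text
t: 23.7
tool_pos: [0.5319, 0.0994, 0.0551]
orientation: [0.706, -0.705, -0.047, 0.047]
wrist_force: [-8.6, -2.7, 2.0]
grip_width: 0.297
```

```bash
python3 -c "
from go import *
mpos();delta(M(-113,66,.056),7.7)"
```

```text
mould-frame tool x,y -115.28 65.95 z 0.0551 Fx -8.85 yaw 7.66
t 23.7 delta [ 0.0023 -0.0009  0.0001] rot [-0.0009 -0.0007 -0.    ] F [-8.6 -2.7  2. ]
```

Request:
drive_tool --deltas "0.0055 0 0 0 0 -0.007 0;0.0065 0 0 0 0 -0.009 0;0.007 0 0 0 0 -0.01 0;0.0075 0 0 0 0 -0.01 0"

```text
t: 24.1
tool_pos: [0.5337, 0.1004, 0.0544]
orientation: [0.706, -0.705, -0.047, 0.048]
wrist_force: [-7.4, -2.2, 2.1]
grip_width: 0.294
```

```bash
python3 -c "
from go import *
mpos();delta(M(-113,66,.056),7.7);delta(M(-150,-66,.056),7.7)"
```

```text
mould-frame tool x,y -113.37 66.68 z 0.0544 Fx -7.66 yaw 7.7
t 24.1 delta [ 0.0004 -0.0016 -0.0007] rot [-0.0022 -0.     -0.0013] F [-7.4 -2.2  2.1]
t 24.1 delta [-0.0366 -0.0018 -0.1327] rot [-0.0022 -0.     -0.0013] F [-7.4 -2.2  2.1]
```

Request:
drive_tool --deltas "0.0055 -0.001 0 0 0 -0.008 0;0.006 -0.001 0 0 0 -0.01 0;0.0065 -0.001 0 0 0 -0.01 0;0.0065 -0.001 0 0 0 -0.01 0"

```text
t: 24.5
tool_pos: [0.5347, 0.1009, 0.0545]
orientation: [0.706, -0.705, -0.047, 0.049]
wrist_force: [-7.4, -3.1, 0.4]
grip_width: 0.298
```

```bash
python3 -c "
from go import *
mpos();delta(M(-113,66,.056),7.7);delta(M(-150,-66,.056),7.7)"
```

```text
mould-frame tool x,y -112.35 67.05 z 0.0545 Fx -7.73 yaw 7.74
t 24.5 delta [-0.0007 -0.0015 -0.001 ] rot [-0.003   0.0006 -0.0025] F [-7.4 -3.1  0.4]
t 24.5 delta [-0.0377 -0.0018 -0.133 ] rot [-0.003   0.0006 -0.0025] F [-7.4 -3.1  0.4]
```

Switch to the right and look.

Request:
drive_tool --deltas "-0.012 -0.001 0 0 0 0 0;-0.038 -0.002 0 -0.003 0 -0.002 0;-0.038 -0.002 -0.045 -0.003 0 -0.002 0;-0.038 -0.002 -0.09 -0.003 0 -0.002 0;-0.038 -0.002 -0.122 -0.003 0 -0.002 0;-0.038 -0.002 -0.133 -0.003 0 -0.002 0;-0.038 -0.002 -0.133 -0.003 0 -0.002 0;-0.038 -0.002 -0.133 -0.003 0 -0.002 0"

```text
t: 25.3
tool_pos: [0.5145, -0.0352, 0.0561]
orientation: [0.706, -0.705, -0.047, 0.048]
wrist_force: [-0.8, -0.3, -1.6]
grip_width: 0.296
```

```bash
python3 -c "
from go import *
mpos();look('i');delta(M(-130,-66,.056),7.7)"
```

```text
mould-frame tool x,y -150.57 -65.08 z 0.0561 Fx -0.84 yaw 7.72
top bossL (np.int64(0),) barL (np.int64(0),) barR (np.int64(0),) bossR (np.int64(0),)
scene bossL (np.int64(49), np.float64(-73.3), np.float64(-62.8)) barL (np.int64(20), np.float64(-66.8), np.float64(-60.0)) barR (np.int64(25), np.float64(-69.0), np.float64(-60.7)) bossR (np.int64(81), np.float64(-77.3), np.float64(-63.7))
t 25.4 delta [ 0.0207  0.0001 -0.0017] rot [-0.0007  0.0022 -0.0013] F [-0.1  0.2 -3.1]
```

Request:
drive_tool --deltas "0.012 0 -0.001 0 0 0 0;0.023 0 -0.001 0 0 0 0;0.03 0 -0.001 0 0 -0.003 0;0.033 0 -0.001 0 0 -0.006 0;0.035 0 -0.001 0 0 -0.008 0;0.036 0 -0.001 0 0 -0.01 0;0.037 0 -0.001 0 0 -0.01 0;0.038 0 -0.001 0 0 -0.01 0;0.039 0 -0.001 0 0 -0.01 0;0.04 0 -0.001 0 0 -0.01 0;0.041 0 -0.001 0 0 -0.01 0"

```text
t: 26.5
tool_pos: [0.5503, -0.0302, 0.0556]
orientation: [0.706, -0.705, -0.048, 0.049]
wrist_force: [-8.4, -5.1, 2.3]
grip_width: 0.298
```

```bash
python3 -c "
from go import *
mpos();delta(M(-113,-66,.056),7.7)"
```

```text
mould-frame tool x,y -114.48 -64.99 z 0.0556 Fx -9.04 yaw 7.86
t 26.5 delta [ 0.0015 -0.0004 -0.001 ] rot [-0.0022  0.0029 -0.0009] F [-8.4 -5.1  2.3]
```

Request:
drive_tool --deltas "0.0055 0 0 0 0.003 -0.007 0;0.0065 0 0 0 0.003 -0.009 0;0.007 0 0 0 0.003 -0.01 0;0.007 0 0 0 0.003 -0.01 0"

```text
t: 26.9
tool_pos: [0.5525, -0.0299, 0.055]
orientation: [0.707, -0.704, -0.047, 0.048]
wrist_force: [-8.6, -5.4, 1.4]
grip_width: 0.293
```

```bash
python3 -c "
from go import *
mpos();delta(M(-113,-66,.056),7.7)"
```

```text
mould-frame tool x,y -112.24 -64.99 z 0.055 Fx -9.22 yaw 7.71
t 26.9 delta [-0.0008 -0.001  -0.001 ] rot [-0.0034  0.0002 -0.0005] F [-8.6 -5.4  1.4]
```

Request:
drive_tool --deltas "0.005 -0.001 0 0 0 -0.007 0;0.0055 -0.001 0 0 0 -0.009 0;0.006 -0.001 0 0 0 -0.01 0;0.006 -0.001 0 0 0 -0.01 0"

```text
t: 27.3
tool_pos: [0.5531, -0.0299, 0.055]
orientation: [0.707, -0.704, -0.047, 0.048]
wrist_force: [-8.9, -5.8, 0.2]
grip_width: 0.298
```

```bash
python3 -c "
from go import *
mpos();delta(M(-150,66,.056),7.7)"
```

```text
mould-frame tool x,y -111.58 -65.07 z 0.055 Fx -9.57 yaw 7.75
t 27.3 delta [-0.0383 -0.0003  0.1311] rot [-0.0047  0.0009 -0.0014] F [-8.9 -5.8  0.2]
```

Request:
drive_tool --deltas "-0.012 0 0 0 0 0 0;-0.038 0 0 -0.004 0.001 -0.001 0;-0.038 0 0.045 -0.004 0.001 -0.001 0;-0.038 0 0.09 -0.004 0.001 -0.001 0;-0.038 0 0.12 -0.004 0.001 -0.001 0;-0.038 0 0.1313 -0.004 0.001 -0.001 0;-0.038 0 0.1313 -0.004 0.001 -0.001 0;-0.038 0 0.1313 -0.004 0.001 -0.001 0"

```text
t: 28.1
tool_pos: [0.4988, 0.0945, 0.0558]
orientation: [0.706, -0.705, -0.048, 0.047]
wrist_force: [0.5, -0.6, -2.4]
grip_width: 0.297
```

```bash
python3 -c "
from go import *
mpos();look('j');delta(M(-130,66,.056),7.7)
a=cv2.imread('pics/jscene.png')[165:275,310:450];b=cv2.imread('pics/jtop.png')[130:220,230:345]
cv2.imwrite('pics/j_c.png',np.vstack([cv2.resize(a,(560,440-130),interpolation=3),cv2.resize(b,(560,288),interpolation=3)]))"
```

```text
mould-frame tool x,y -148.79 65.48 z 0.0558 Fx 0.4 yaw 7.7
top bossL (np.int64(0),) barL (np.int64(0),) barR (np.int64(22), np.float64(-64.5), np.float64(-58.6)) bossR (np.int64(53), np.float64(-71.7), np.float64(-62.3))
scene bossL (np.int64(52), np.float64(-74.5), np.float64(-62.7)) barL (np.int64(20), np.float64(-67.5), np.float64(-59.0)) barR (np.int64(20), np.float64(-64.9), np.float64(-59.0)) bossR (np.int64(62), np.float64(-71.3), np.float64(-61.0))
t 28.2 delta [ 0.019  -0.0003  0.0012] rot [-0.0003 -0.0017  0.0007] F [ 0.2 -0.5 -2.8]
```

View pics/j_c.png

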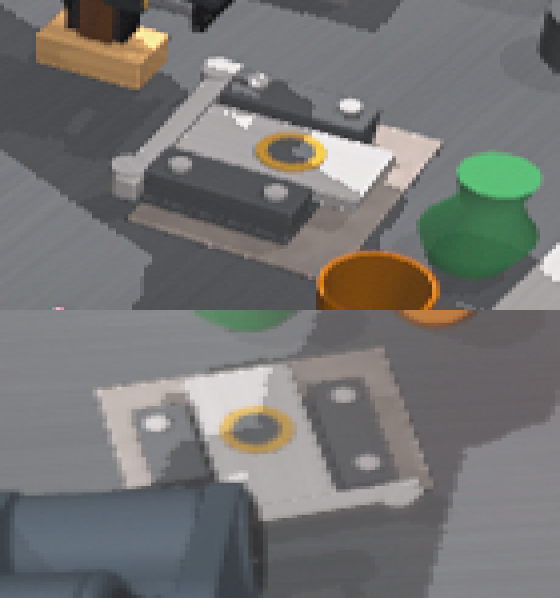

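The picture shows the right side nearly seated and the left a few mm short. Push left.

Request:
drive_tool --deltas "0.012 0 0.0005 0 0 0 0;0.023 0 0.0005 0 0 0 0;0.03 0 0.0005 0 0 -0.003 0;0.033 0 0.0005 0 0 -0.006 0;0.035 0 0.0005 0 0 -0.008 0;0.037 0 0.0005 0 0 -0.01 0;0.038 0 0.0005 0 0 -0.01 0;0.039 0 0.0005 0 0 -0.01 0;0.04 0 0.0005 0 0 -0.01 0;0.041 0 0.0005 0 0 -0.01 0;0.042 0 0.0005 0 0 -0.01 0"

```text
t: 29.3
tool_pos: [0.5346, 0.0997, 0.0551]
orientation: [0.706, -0.705, -0.047, 0.048]
wrist_force: [-8.6, -2.1, 3.9]
grip_width: 0.295
```

```bash
python3 -c "
from go import *
mpos();delta(M(-113,66,.056),7.7)"
```

```text
mould-frame tool x,y -112.62 65.93 z 0.0551 Fx -8.84 yaw 7.65
t 29.3 delta [-0.0004 -0.0009  0.0001] rot [-0.0014 -0.0009 -0.0009] F [-8.6 -2.1  3.9]
```

Request:
drive_tool --deltas "0.0055 0 0 0 0 -0.007 0;0.0065 0 0 0 0 -0.009 0;0.007 0 0 0 0 -0.01 0;0.0075 0 0 0 0 -0.01 0;0.0075 0 0 0 0 -0.01 0"

```text
t: 29.8
tool_pos: [0.5346, 0.1003, 0.0543]
orientation: [0.706, -0.705, -0.045, 0.05]
wrist_force: [-9.7, -3.6, 3.1]
grip_width: 0.297
```

```bash
python3 -c "
from go import *
mpos();delta(M(-113,66,.056),7.7)"
```

```text
mould-frame tool x,y -112.49 66.47 z 0.0543 Fx -10.14 yaw 7.71
t 29.8 delta [-0.0005 -0.0017 -0.0005] rot [-0.0024  0.0002 -0.0061] F [-9.7 -3.6  3.1]
```

Request:
drive_tool --deltas "-0.012 -0.001 0 0 0 -0.006 0;-0.038 -0.002 0 -0.003 0 -0.006 0;-0.038 -0.002 -0.045 -0.003 0 -0.006 0;-0.038 -0.002 -0.09 -0.003 0 -0.006 0;-0.038 -0.002 -0.122 -0.003 0 -0.006 0;-0.038 -0.002 -0.132 -0.003 0 -0.006 0;-0.038 -0.002 -0.132 -0.003 0 -0.006 0;-0.038 -0.002 -0.132 -0.003 0 -0.006 0"

```text
t: 30.6
tool_pos: [0.5141, -0.0347, 0.0561]
orientation: [0.706, -0.705, -0.047, 0.048]
wrist_force: [-0.5, 0.7, -3.1]
grip_width: 0.295
```

```bash
python3 -c "
from go import *
mpos();look('k');delta(M(-130,-66,.056),7.7)"
```

```text
mould-frame tool x,y -150.88 -64.59 z 0.0561 Fx -0.37 yaw 7.7
top bossL (np.int64(0),) barL (np.int64(0),) barR (np.int64(0),) bossR (np.int64(0),)
scene bossL (np.int64(47), np.float64(-72.7), np.float64(-60.9)) barL (np.int64(16), np.float64(-65.6), np.float64(-60.2)) barR (np.int64(19), np.float64(-65.4), np.float64(-57.6)) bossR (np.int64(62), np.float64(-72.3), np.float64(-62.4))
t 30.7 delta [ 0.021   0.0001 -0.0021] rot [-0.0001  0.0017 -0.001 ] F [ 0.6  0.3 -1.6]
```

Request:
drive_tool --deltas "0.012 0 -0.002 0 0 0 0;0.024 0 -0.002 0 0 0 0;0.033 0 -0.002 0 0 -0.003 0;0.037 0 -0.002 0 0 -0.006 0;0.039 0 -0.002 0 0 -0.008 0;0.041 0 -0.002 0 0 -0.01 0;0.042 0 -0.002 0 0 -0.01 0;0.043 0 -0.002 0 0 -0.01 0;0.044 0 -0.002 0 0 -0.01 0;0.044 0 -0.002 0 0 -0.01 0"

```text
t: 31.7
tool_pos: [0.5525, -0.0301, 0.0555]
orientation: [0.706, -0.705, -0.048, 0.049]
wrist_force: [-8.8, -3.4, 1.8]
grip_width: 0.294
```

```bash
python3 -c "
from go import *
mpos();delta(M(-113,-66,.056),7.7)"
```

```text
mould-frame tool x,y -112.23 -65.14 z 0.0555 Fx -9.15 yaw 7.84
t 31.7 delta [-0.0008 -0.0005 -0.0009] rot [-0.0024  0.0024 -0.0018] F [-8.8 -3.4  1.8]
```

Request:
drive_tool --deltas "0.0055 0 0 0 0 -0.007 0;0.0065 0 0 0 0 -0.009 0;0.007 0 0 0 0 -0.01 0;0.007 0 0 0 0 -0.01 0"

```text
t: 32.1
tool_pos: [0.5525, -0.0294, 0.0547]
orientation: [0.707, -0.704, -0.046, 0.051]
wrist_force: [-10.9, -5.8, 2.9]
grip_width: 0.296
```

```bash
python3 -c "
from go import *
mpos();delta(M(-150,66,.056),7.7)"
```

```text
mould-frame tool x,y -112.13 -64.5 z 0.0547 Fx -11.61 yaw 7.89
t 32.1 delta [-0.0374 -0.0004  0.1306] rot [-0.005   0.0033 -0.006 ] F [-10.9  -5.8   2.9]
```

Right holds still at 11.6 N, so it is against the stop. Recheck left.

Request:
drive_tool --deltas "-0.012 0 0 0 0 -0.006 0;-0.037 0 0 -0.004 0.003 -0.006 0;-0.037 0 0.045 -0.004 0.003 -0.006 0;-0.037 0 0.09 -0.004 0.003 -0.006 0;-0.037 0 0.12 -0.004 0.003 -0.006 0;-0.037 0 0.1306 -0.004 0.003 -0.006 0;-0.037 0 0.1306 -0.004 0.003 -0.006 0;-0.037 0 0.1306 -0.004 0.003 -0.006 0"

```text
t: 32.9
tool_pos: [0.4988, 0.0942, 0.0557]
orientation: [0.706, -0.705, -0.048, 0.047]
wrist_force: [0.1, 0.1, -3.5]
grip_width: 0.292
```

```bash
python3 -c "
from go import *
mpos();look('l');delta(M(-113,66,.056),7.7)"
```

```text
mould-frame tool x,y -148.81 65.25 z 0.0557 Fx 0.1 yaw 7.72
top bossL (np.int64(0),) barL (np.int64(0),) barR (np.int64(21), np.float64(-64.5), np.float64(-57.8)) bossR (np.int64(52), np.float64(-71.6), np.float64(-62.8))
scene bossL (np.int64(43), np.float64(-73.0), np.float64(-62.1)) barL (np.int64(16), np.float64(-65.7), np.float64(-60.3)) barR (np.int64(20), np.float64(-65.3), np.float64(-57.6)) bossR (np.int64(65), np.float64(-73.1), np.float64(-62.0))
t 33.0 delta [ 0.0359 -0.0003  0.0014] rot [-0.0006 -0.0012  0.0011] F [-1.1 -0.7 -1.9]
```

Request:
drive_tool --deltas "0.012 0 0.001 0 0 0 0;0.024 0 0.001 0 0 0 0;0.031 0 0.001 0 0 -0.003 0;0.035 0 0.001 0 0 -0.006 0;0.037 0 0.001 0 0 -0.008 0;0.039 0 0.001 0 0 -0.01 0;0.04 0 0.001 0 0 -0.01 0;0.041 0 0.001 0 0 -0.01 0;0.042 0 0.001 0 0 -0.01 0;0.042 0 0.001 0 0 -0.01 0"

```text
t: 34.0
tool_pos: [0.5345, 0.0996, 0.0549]
orientation: [0.706, -0.705, -0.047, 0.048]
wrist_force: [-7.5, -4.4, 0.5]
grip_width: 0.289
```

```bash
python3 -c "
from go import *
mpos()"
```

```text
mould-frame tool x,y -112.67 65.76 z 0.0549 Fx -8.03 yaw 7.68
```

Request:
drive_tool --deltas "0.0055 0 0 0 0 -0.007 0;0.0065 0 0 0 0 -0.009 0;0.007 0 0 0 0 -0.01 0;0.007 0 0 0 0 -0.01 0"

```text
t: 34.4
tool_pos: [0.5346, 0.1, 0.0541]
orientation: [0.706, -0.705, -0.046, 0.049]
wrist_force: [-9.7, -4.4, 1.7]
grip_width: 0.296
```

```bash
python3 -c "
from go import *
mpos();delta(M(-150,66,.17),7.7)"
```

```text
mould-frame tool x,y -112.58 66.15 z 0.0541 Fx -10.16 yaw 7.73
t 34.4 delta [-3.800e-02 -1.157e-01  1.000e-04] rot [-0.0019  0.0005 -0.0049] F [-9.7 -4.4  1.7]
```

Request:
drive_tool --deltas "-0.015 0 0 0 0 -0.005 0;-0.04 0 0 -0.002 0 -0.005 0;-0.04 -0.04 0 -0.002 0 -0.005 0;-0.04 -0.08 0 -0.002 0 -0.005 0;-0.04 -0.115 0 -0.002 0 -0.005 0;-0.04 -0.115 0 -0.002 0 -0.005 0"

```text
t: 35.0
tool_pos: [0.4994, 0.0946, 0.1739]
orientation: [-0.705, 0.706, 0.052, -0.043]
wrist_force: [1.3, -0.2, -2.2]
grip_width: 0.297
```

```bash
python3 -c "
from go import *
mpos();delta([.5041,-.3010,.17],19.1)"
```

```text
mould-frame tool x,y -148.19 65.58 z 0.1739 Fx 1.31 yaw 7.73
t 35.0 delta [-0.0486  0.004  -0.3927] rot [ 0.003  -0.1984  0.0122] F [ 1.3 -0.2 -2.2]
```

Request:
drive_tool --deltas "-0.006 0.004 -0.045 0.001 -0.02 0.012 0;-0.012 0.004 -0.09 0.002 -0.05 0.012 0;-0.017 0.004 -0.135 0.003 -0.07 0.012 0;-0.022 0.004 -0.18 0.003 -0.1 0.012 0;-0.028 0.004 -0.225 0.003 -0.12 0.012 0;-0.034 0.004 -0.27 0.003 -0.14 0.012 0;-0.04 0.004 -0.315 0.003 -0.17 0.012 0;-0.045 0.004 -0.36 0.003 -0.19 0.012 0;-0.0486 0.004 -0.3927 0.003 -0.198 0.012 0;-0.0486 0.004 -0.3927 0.003 -0.198 0.012 0;-0.0486 0.004 -0.3927 0.003 -0.198 0.012 0;-0.0486 0.004 -0.3927 0.003 -0.198 0.012 0"

```text
t: 36.2
tool_pos: [0.5032, -0.2992, 0.1687]
orientation: [0.698, -0.696, -0.117, 0.118]
wrist_force: [0.0, -0.4, -2.4]
grip_width: 0.295
```

```bash
python3 -c "
from go import *
mpos();delta([.5041,-.3010,.058],19.1)
look('m')
from meas import *
s=get_state();t=s['tool_pos']
P=np.load('last_scene.npy');m=(np.hypot(P[...,0]-t[0],P[...,1]-t[1])<.06)&(P[...,2]>t[2]-.015)&(P[...,2]<t[2]-.001);q=P[m]
print(t,q[:,2].mean(),cv2.minAreaRect((q[:,:2]*1000).astype(np.float32)),np.linalg.lstsq(np.c_[q[:,:2]-t[:2],np.ones(len(q))],q[:,2],rcond=None)[0])
a=cv2.imread('pics/mtop.png')[130:220,230:345];cv2.imwrite('pics/m_c.png',cv2.resize(a,(690,540),interpolation=3))"
```

```text
mould-frame tool x,y -197.18 -325.23 z 0.1687 Fx -0.03 yaw 19.11
t 36.2 delta [ 0.0004  0.1107 -0.0024] rot [-0.0033  0.0002 -0.0011] F [ 0.  -0.4 -2.4]
top bossL (np.int64(51), np.float64(-72.2), np.float64(-62.4)) barL (np.int64(21), np.float64(-64.8), np.float64(-57.9)) barR (np.int64(0),) bossR (np.int64(0),)
scene bossL (np.int64(48), np.float64(-72.5), np.float64(-64.0)) barL (np.int64(19), np.float64(-65.7), np.float64(-60.6)) barR (np.int64(16), np.float64(-65.2), np.float64(-58.1)) bossR (np.int64(64), np.float64(-72.0), np.float64(-63.2))
[ 0.50374945 -0.2991624   0.16937727] 0.1624010080582532 ((504.1903381347656, -299.10223388671875), (80.75639343261719, 45.037437438964844), 20.48684310913086) [-0.045675    0.0732249   0.16318909]
```

View pics/m_c.png

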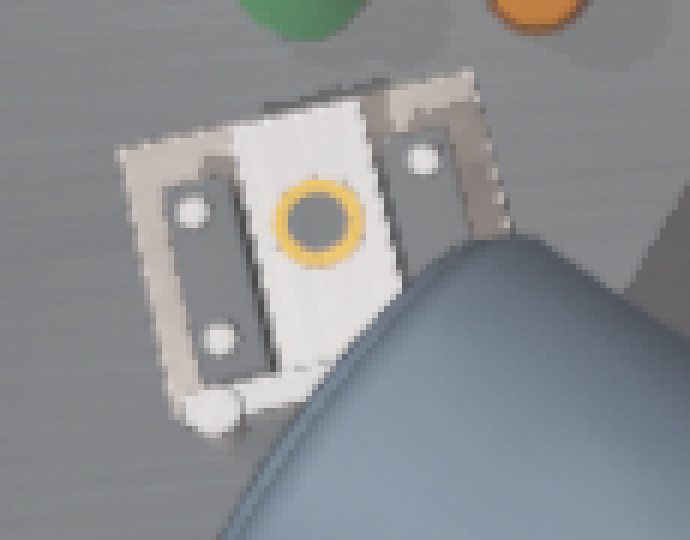

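The left crossbar is flush against the mould block (about (250,390) in the crop). Now I lower the mallet slowly and ease the grip near contact.

Request:
drive_tool --deltas "0.0003 0.03 -0.002 -0.003 0 -0.001 0;0.0003 0.06 -0.002 -0.003 0 -0.001 0;0.0003 0.085 -0.002 -0.003 0 -0.001 0;0.0003 0.1 -0.002 -0.003 0 -0.001 0;0.0003 0.106 -0.002 -0.003 0 -0.001 0;0.0003 0.109 -0.002 -0.003 0 -0.001 0;0.0003 0.109 -0.002 -0.003 0 -0.001 0"

```text
t: 37.0
tool_pos: [0.505, -0.3006, 0.0608]
orientation: [-0.697, 0.698, 0.118, -0.118]
wrist_force: [0.5, 0.2, -2.5]
grip_width: 0.298
```

Request:
drive_tool --deltas "0 0 0 0 0 0 0;0 0 0 0 0 0 0;0 0.001 0 0 0 0 0;0 0.002 0 0 0 0 0;0 0.002 0 0 0 0 0" --grip_force 6

```text
t: 37.5
tool_pos: [0.505, -0.3006, 0.0588]
orientation: [-0.697, 0.698, 0.118, -0.118]
wrist_force: [0.7, -0.7, -2.3]
grip_width: 0.293
```

```bash
python3 -c "
from go import *
mpos();delta([.5041,-.3010,.058],19.1);s=get_state();print(s['tool_pos'],s['grip_width'])"
```

```text
mould-frame tool x,y -195.6 -326.81 z 0.0588 Fx 0.59 yaw 19.2
t 37.5 delta [-0.001   0.0008 -0.0001] rot [0.0018 0.0018 0.0009] F [ 0.7 -0.7 -2.3]
[ 0.5049552  -0.30056751  0.05877449] 0.2932118870906295
```

Request:
drive_tool --deltas "0 0.0008 0 0 0 0 0;0 0.0015 0 0 0 0 0;0 0.0018 0 0 0 0 0;0 0.0018 0 0 0 0 0"

```text
t: 37.9
tool_pos: [0.5051, -0.3008, 0.058]
orientation: [-0.696, 0.698, 0.119, -0.118]
wrist_force: [-0.9, 0.3, 5.9]
grip_width: 0.293
```

Request:
drive_tool --deltas "0 0 0 0 0 0 0.35;0 0 0 0 0 0 0.5;0 0 0 0 0 0 1;0 0 0 0 0 0 1;0 0 0 0 0 0 1;0 0 0 0 0 0 1;0 -0.01 0 0 0 0 1;0 -0.04 0 0 0 0 1;0 -0.08 0 0 0 0 1;0 -0.12 0 0 0 0 1;0 -0.16 0 0 0 0 1;0 -0.16 0 0 0 0 1"

```text
t: 39.1
tool_pos: [0.508, -0.3031, 0.225]
orientation: [-0.693, 0.702, 0.122, -0.115]
wrist_force: [1.1, -0.7, 0.3]
grip_width: 0.998
```

```bash
python3 -c "
from go import *
mpos();delta([.30,-.50,.25],-60)"
```

```text
mould-frame tool x,y -192.94 -329.68 z 0.225 Fx 1.04 yaw 19.24
t 39.1 delta [-0.261  -0.0253 -0.1178] rot [0.0068 1.3828 0.0167] F [ 1.1 -0.7  0.3]
```

Move the arm clear of the view, then check.

Request:
drive_tool --deltas "-0.04 -0.025 -0.018 0 0.1 0 1;-0.08 -0.025 -0.036 0 0.2 0 1;-0.12 -0.025 -0.054 0 0.3 0 1;-0.16 -0.025 -0.072 0 0.4 0 1;-0.2 -0.025 -0.09 0 0.5 0 1;-0.24 -0.025 -0.108 0 0.6 0 1;-0.261 -0.025 -0.118 0 0.7 0 1;-0.261 -0.025 -0.118 0 0.8 0 1;-0.261 -0.025 -0.118 0 0.9 0 1;-0.261 -0.025 -0.118 0 0.9 0 1"

```text
t: 40.1
tool_pos: [0.2996, -0.4999, 0.2494]
orientation: [-0.677, 0.681, -0.192, 0.202]
wrist_force: [0.1, -0.3, 0.2]
grip_width: 0.999
```

```bash
python3 -c "
from go import *
look('n')
for n in('top','scene'):
    P=np.load('last_'+n+'.npy');c=np.hypot(P[...,0]-.504,P[...,1]+.3)
    for nm,a,b in(('head',.04,.06),('handle',.112,.135)):
        q=P[(c<.06)&(P[...,2]>a)&(P[...,2]<b)]
        print(n,nm,len(q),q[:,2].mean().round(4) if len(q) else 0,cv2.minAreaRect((q[:,:2]*1000).astype(np.float32)) if len(q) else 0)
a=cv2.imread('pics/ntop.png')[130:260,230:450];b=cv2.imread('pics/nscene.png')[165:300,190:450]
cv2.imwrite('pics/n_c.png',np.vstack([cv2.resize(a,(560,300),interpolation=3),cv2.resize(b,(560,290),interpolation=3)]))
cv2.imwrite('pics/nfull.png',np.hstack([cv2.resize(cv2.imread('pics/scene0.png'),(400,250)),cv2.resize(cv2.imread('pics/nscene.png'),(400,250))]))
print(get_state()['t'])"
```

```text
top bossL (np.int64(52), np.float64(-72.5), np.float64(-63.1)) barL (np.int64(20), np.float64(-64.3), np.float64(-59.1)) barR (np.int64(20), np.float64(-64.4), np.float64(-58.3)) bossR (np.int64(55), np.float64(-71.9), np.float64(-62.6))
scene bossL (np.int64(47), np.float64(-72.2), np.float64(-61.9)) barL (np.int64(19), np.float64(-66.6), np.float64(-60.3)) barR (np.int64(19), np.float64(-65.3), np.float64(-59.2)) bossR (np.int64(64), np.float64(-72.2), np.float64(-61.9))
top head 346 0.0509 ((504.5140075683594, -301.62457275390625), (79.82267761230469, 44.59714126586914), 18.828617095947266)
top handle 104 0.1227 ((504.40765380859375, -301.59576416015625), (25.64226722717285, 26.157928466796875), 19.334064483642578)
scene head 512 0.0511 ((504.7808837890625, -299.3624572753906), (82.43621063232422, 46.31781768798828), 18.586713790893555)
scene handle 159 0.1228 ((505.7541198730469, -299.93115234375), (25.340818405151367, 28.31667709350586), 16.02243995666504)
40.2
```

View pics/n_c.png

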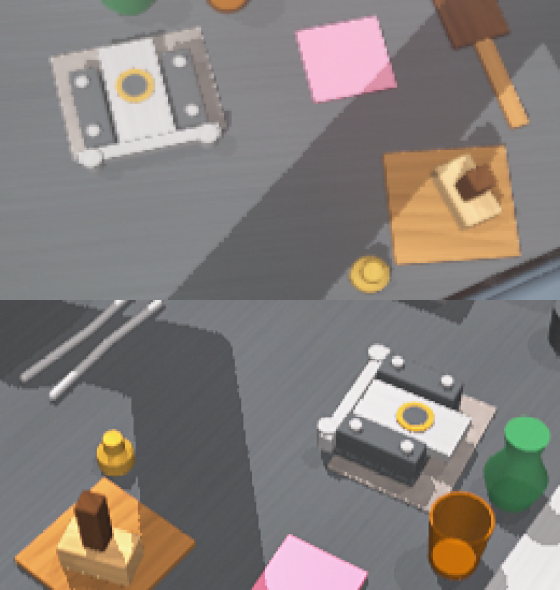

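The mallet stands upright on its board at crop (95,530). The crossbar lies flush along the mould on both sides, with bosses at (90,157) and (210,132) in the top crop, and the bystanders are unmoved.

```bash
python3 -c "
from station import *
print(hand_in())"
```

```text
the job is handed in; nothing more can be done
None
```

The insert is through: the crossbar lies against the mould on both sides. The mallet is standing upright back on the larger wooden board, and I handed the job in at about 40 s.

- **How it was done:** I gripped the mallet by its handle and used slow, light presses rather than sharp taps, left and right in turn. The cock stayed at about 7 mm between bosses, short of the 10.5 mm jam.
- **Forces:** The highest force I read on the insert was about 11.6 N. I only got readings at the end of each move, so brief peaks in between were not seen.
- **Insert:** On the last pushes neither side moved, at about 10 N (left) and 11.6 N (right). Both cameras show the bosses level with each other to within 0.6 mm.
- **One disagreement:** My camera frame puts the bosses at about -72 mm, where home is -74 mm. That would be past the hard stop, so I put it down to a 1–2 mm error in my estimate of the mould's position.
- **Mallet:** Its head is level at 51 mm and its handle top at 123 mm. It is within about 1.5 mm and 1° of where it started, with the arm well clear.
- **Other things:** Those in the final close-up (vase, cup, plug, paddle) looked unmoved. I did not measure them, and the crate, cup mould and green board were not in that view.

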